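# Set a photometer's filter turret to the fifth click and load the sample

## Robot

A 7-joint arm with a two-finger parallel gripper is mounted at the origin on a cart in front of the work surface, level with it; the furniture and walls round the work are solid. World frame = base frame: x ahead of the robot, y to its left, z up, the work surface at z = 0. Lengths are in m, angles in rad, forces in N, time in s.
With the tool pointing down it reaches from about 0.4 to 0.85 m from the base axis. Payload 10.4 kg.
Tool frame: the origin (TCP) lies at the very end of the fingers, on their centre line; the grasp point (between the pads) lies r.grasp_offset behind it (r.grasp_offset is the distance from the TCP to the grasp point, in m); z points along the fingers, y is the direction in which the jaws open and shut (so a half turn about z gives the same grasp; the last joint's range is limited). The gripper opens to 87 mm and grips with 3 to 60 N. Pads are 19 mm wide; open, the fingers measure 117 mm over their backs; the gripper's body (75 mm by 190 mm) begins 51 mm behind the grasp point.
Start: joints at [1.241, 0.332, -0.065, 1.46, 0.022, 1.35, -0.088], TCP at [0.189, -0.596, 0.223] pointing down, gripper open.
Joint ranges: [-2.6, 2.6], [-0.5, 2.12], [-1.47, 1.34], [0.16, 2.42], [-1.27, 4.41], [0.06, 2.06], [-2.6, 2.6]. Speed limits (rad/s): [2.22, 2.22, 2.79, 2.79, 3.14, 3.14, 3.14].

## Interface

Orientations are given as a unit quaternion [x, y, z, w].
In Python, from bench import read_state, cams, job, r gives the robot as it stands. The module is installed in compiled form; this text tells all that it offers.
- The arm moves only by the tool arm_command, never from a script. Its argument "increments" is a list of rows, each an object of numbers: "gripper": the opening in per cent of the stroke, from 0 (shut) to 100 (fully open); "dx", "dy", "dz": the shift along the tool's x, y, z in m; "spin": the turn about the tool's z in degrees. In form: [{"gripper": .., "dx": .., "dy": .., "dz": .., "spin": ..}, ...]. A call has exactly 8 rows; each row shifts and turns the commanded pose from where the row before left it, along the tool's axes as they then stand; what a row does not reach is not made up. A row lasts 1/8 s, in which the tool goes at most 62.5 mm and 10.7 degrees, less where a joint would pass 70% of its speed; a pose out of reach is approached as far as the arm can. A call with a gripper value outside its range is refused whole. The fingers move at their own pace and stop on an object; "grip_force" is the grip in N (left out, the last holds). Time passes only in rows, so rows that do not move let the fingers close, or fill a call up. It gives the time, the measured TCP pose, the force and the opening at its end, in the units of the state.
- read_state(): the state, without advancing time (a new reading comes with each control period).
- cams.camera(name): name is "scene" or "top"; returns the picture (400x640x3 uint8, red, green, blue); there is no depth.
- cams.camera_info(name): a dict with "K" (3x3 intrinsics, pixels), "rvec" (rotation vector, rad) and "tvec" (3), from world to camera coordinates, as OpenCV has them. Camera axes: x right, y down, z forward; pixel columns grow to the right and rows downward; lengths in m; the calibration is good to about 2 mm. A picture is of the moment at which its call begins. camera_info takes no time and is no camera call.
- job.close_job(): hands the job in, once; it reports no verdict.
The state is a dict: "time": time; "joint_positions": joint angles; "joint_vel": joint speeds; "joint_torque": joint torques, N m; "ee_pos": TCP position; "eef_rot": TCP orientation; "ft_force": force on the tool from outside, world axes, zero at the start; "torque": the same for the moment, N m; "width": finger opening in m.
Only numpy, scipy, OpenCV 4.12 (cv2) and the standard library are available. Lean on these libraries where they do the work, as an engineer would, in place of code of your own. Each camera call takes 0.05 s, during which the arm holds its last target.

## Task

Set the white bench photometer to its five-dot filter, then load the sample. The turret is locked until it is pressed down: with closed fingertips press it gently (never more than 25 N) just until it meets the firm buffer, turn it counterclockwise, click by click, under that light pressure until the five dots stand at the red index mark, and let it rise and lock. Only after that, stand the amber dropper bottle upright in the round sample well, fully down, and let go; leave the other things where they are.

Things in the scene. Friction and masses are not known exactly. Their poses are not given: they have to be found in the camera images.
- photometer: White bench instrument, 170 x 270 mm, fixed; origin on its underside, x away from the robot at yaw 0, z up. Spans x -85..85, y -145..130 mm, deck at z = 55 mm. Turret on the +y half, upright axis at (0, 55) mm; sample well on the -y half; behind the well a dark display up to z = 66 mm.
- turret (a joint): Angle of the grey turret, rad, growing counterclockwise from above. Six clicks 1.047 apart: one dot at the red mark is 0, two dots 1.047 ... five dots 4.189, six 5.236; end stops beyond. Starts at one, two or three dots, locked while up. A spring roller pulls it into the nearest click when the fingers lift; passing a click takes 3 to 5 N at 40 mm from the axis.
- turret_top (a point): Centre of the turret's flat top, 87 mm above the worktop when up. Disc 120 mm across. Press force 3 N + 0.2 N/mm; somewhere 2 to 15 mm down (hidden, differs each time) the lock frees and a buffer adds about 10 N/mm: 9 to 15 N is right there, over 25 N harms. Less deep it cannot turn. Let go at a click, it rises and locks. White dots near the rim mark the stations.
- rib_end (a point): Outer end of one of the turret's three straight aluminium ribs, 56 mm from the axis, at the height of the turret's flat top. Ribs stand 8 mm above the flat top, 5 mm thick, radial from 11 to 56 mm, 120 degrees apart; a hub 26 mm across and 10 mm high stands in the middle. At joint 0 this rib points 210 degrees counterclockwise from the photometer's x axis. Ribs can be pushed from the side.
- index_mark (a point): Red index mark on the deck, at the turret's side nearest the robot, (-75.5, 55, 55) mm in the photometer frame. Spots on the turret beside the dots: one dot red, two orange, three yellow, four green, five blue, six violet.
- sample_well (a point): Centre of the floor of the round sample well: 40 mm across, 20 mm deep, floor 35 mm above the worktop; at (-25, -85, 35) mm in the photometer frame.
- dropper_bottle_mid (a point): Amber glass dropper bottle with black teat, standing on the worktop; body 34 mm across and 54 mm high, teat 17 mm across up to 84 mm; 0.05 kg. The point lies on its axis 42 mm above its underside; its z axis points up the bottle. Stands to the right of the photometer, among a pot and a white bottle.
- sample_pot: Small white pot with cream lid, 37 mm across, 42 mm high, origin at the underside; bystander.
- reagent_small: Small white reagent bottle with cream cap, 48 mm across, 75 mm high, origin at the underside; bystander.
- beaker: Empty glass beaker, 75 x 79 x 88 mm, origin at the underside; bystander behind.
- amber_jar: Amber jar with black cap, 68 mm across, 118 mm high, origin at the underside; bystander behind the photometer.
- bench_timer: White bench timer with red knob, 62 x 62 x 38 mm, origin at the underside; bystander on the left.
- marker: Black marker pen lying on the worktop, 132 x 12 x 13 mm, origin at the underside; bystander on the left.
Mind the look-alikes: they are no part of the job. Leave any green or pink look-alike of the part that bears dropper_bottle_mid alone.

How it is judged:
By the outcome, as a careful person would: the job done as asked, in the order asked, and still so for the second after the job is handed in, with the robot touching nothing.
It also fails if it takes over 70 s, if anything falls off the work surface, if the arm or the gripper's body presses on something with over 40 N, if the wrist force passes 120 N, or if a joint passes its speed limit or range.

## Working session

There is one attempt and no reset: what is moved stays moved. The work goes in short steps, Python scripts to look and compute and a tool call to move; the robot and the scene stay as the last step left them, time stands still between calls to the robot, and variables do not carry over. Pictures are saved under pics/ and viewed, and the job is handed in when it is done.

Besides the shell and the picture viewer there is one more tool, called after "Call:" as name([rows], argument=value, ...), one row to a line, values as JSON. arm_command: Moves the arm, as the interface text tells. Its arguments: {"type":"object","properties":{"increments":{"type":"array","items":{"type":"object","properties":{"gripper":{"type":"number"},"dx":{"type":"number"},"dy":{"type":"number"},"dz":{"type":"number"},"spin":{"type":"number"}}}},"grip_force":{"type":"number"}},"required":["increments"]}

```bash
mkdir -p pics
python3 - <<'E'
from bench import read_state,cams,job,r
import cv2
s=read_state()
for k,v in s.items(): print(k,v)
print(r.grasp_offset)
for n in("scene","top"):
    im=cams.camera(n); cv2.imwrite(f"pics/{n}0.png",im[:,:,::-1]); i=cams.camera_info(n); print(n,i)
E
```

```text
time 0.0
joint_positions [ 1.24140135  0.3328581  -0.06468212  1.46097222  0.0215656   1.34990053
 -0.08848199]
joint_vel [ 0.00022392  0.00054912  0.00298011 -0.00046874 -0.00117835 -0.00064981
 -0.00044577]
joint_torque [ 3.31983447e-04 -6.23247170e+01  2.49431364e-02 -3.89899564e+01
 -6.12637843e-02  3.96324706e-02  1.83452453e-04]
ee_pos [ 0.18862563 -0.59543411  0.22174773]
eef_rot [ 9.88256240e-01  1.52804064e-01 -1.30567957e-04 -7.10324894e-04]
ft_force [ 0.17807235 -0.46134173  0.03323236]
torque [-5.26144081e-05 -3.11534754e-02 -3.07225526e-03]
width 0.08688726006350082
0.0187
scene {'K': array([[437.8321669 ,   0.        , 314.18953879],
       [  0.        , 437.8321669 , 194.95096099],
       [  0.        ,   0.        ,   1.        ]]), 'rvec': array([ 1.07281122, -2.15699209,  1.17801041]), 'tvec': array([0.38114665, 0.33209446, 0.82025042])}
top {'K': array([[386.64010507,   0.        , 321.30608562],
       [  0.        , 386.64010507, 195.32673501],
       [  0.        ,   0.        ,   1.        ]]), 'rvec': array([ 2.15448713, -2.16976556,  0.16798248]), 'tvec': array([0.01867094, 0.60258885, 1.1667513 ])}
```

View pics/scene0.png

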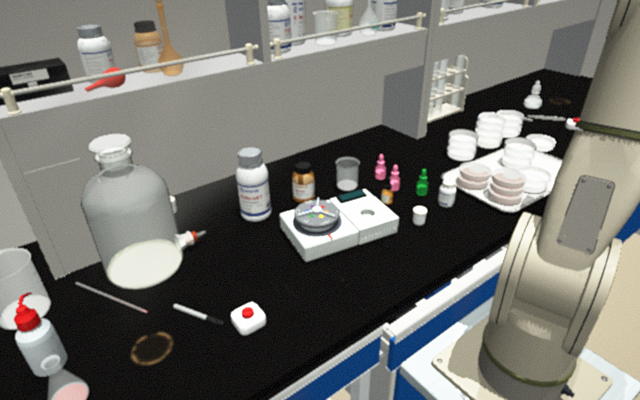

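View pics/top0.png

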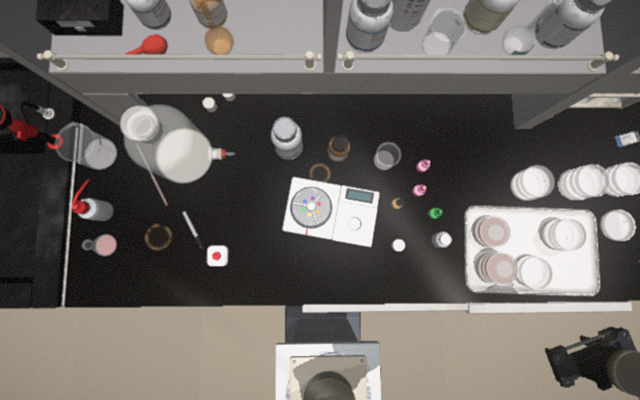

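Run:
```python
import cv2
a=cv2.imread("pics/top0.png"); b=cv2.imread("pics/scene0.png")
cv2.imwrite("pics/c1.png",cv2.resize(a[165:260,270:390],None,fx=6,fy=6,interpolation=cv2.INTER_CUBIC))
cv2.imwrite("pics/c2.png",cv2.resize(a[140:260,370:460],None,fx=5,fy=5,interpolation=cv2.INTER_CUBIC))
cv2.imwrite("pics/c3.png",cv2.resize(b[145:245,340:470],None,fx=6,fy=6,interpolation=cv2.INTER_CUBIC)[:600])
cv2.imwrite("pics/c4.png",cv2.resize(b[180:260,275:400],None,fx=6,fy=6,interpolation=cv2.INTER_CUBIC))
```

```text
(no output)
```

View pics/c1.png

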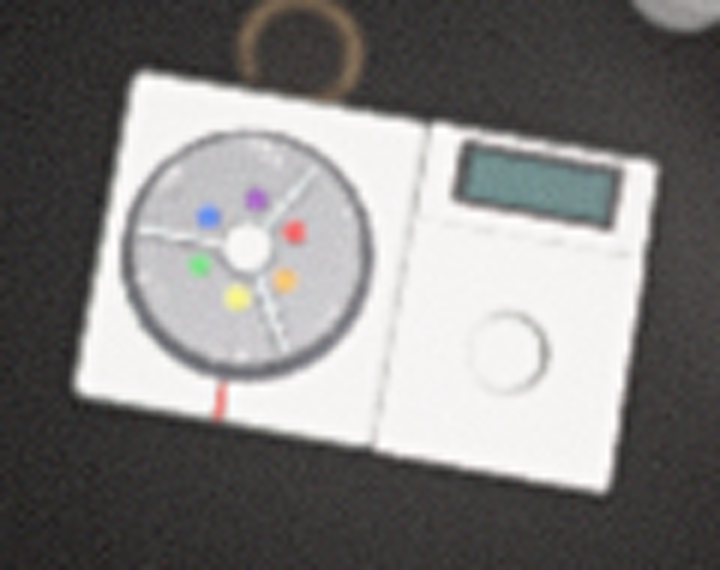

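View pics/c2.png

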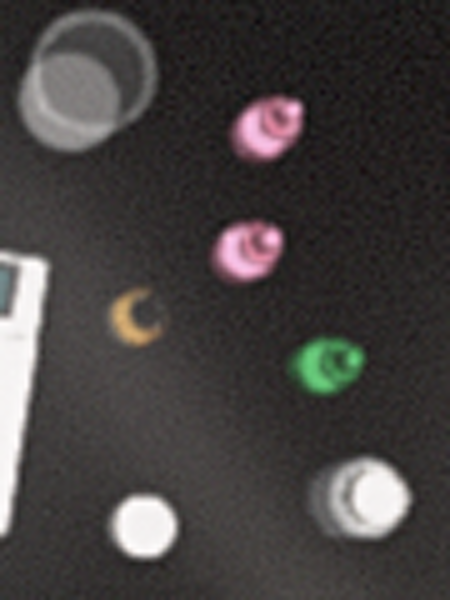

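View pics/c3.png

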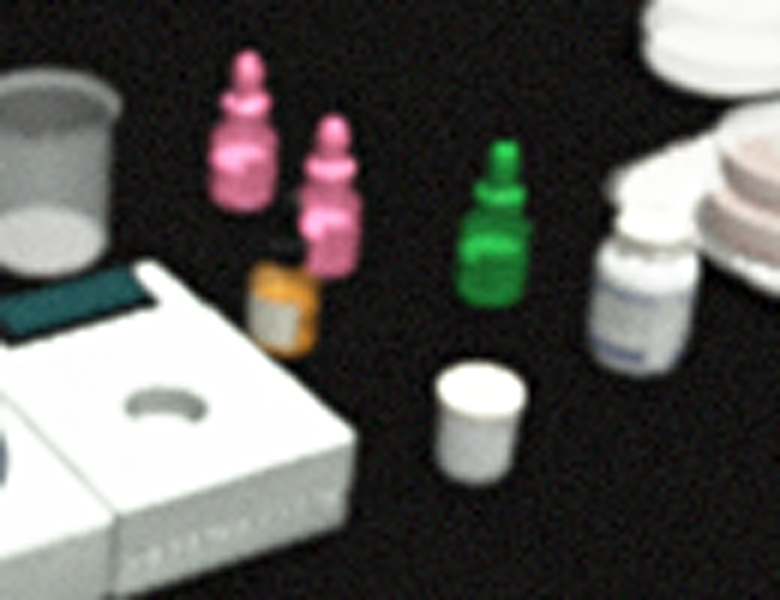

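View pics/c4.png

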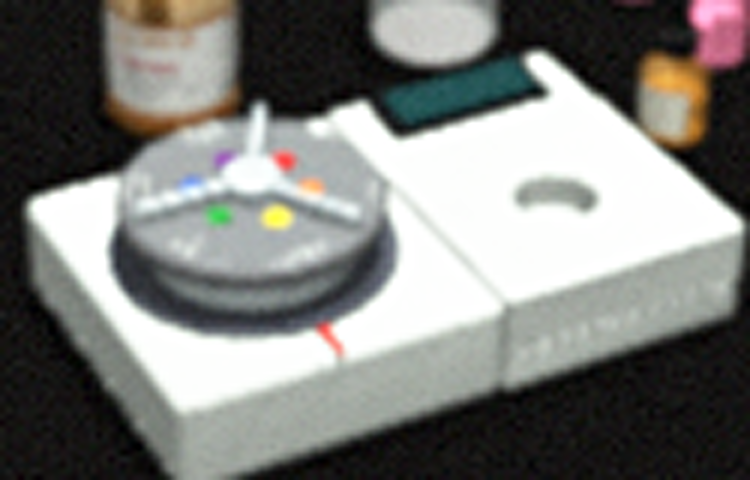

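```bash
cat > h.py <<'E'
import numpy as np, cv2
from bench import cams,read_state,r
from scipy.optimize import least_squares
C={n:cams.camera_info(n) for n in("scene","top")}
def proj(n,P):
    c=C[n]; return cv2.projectPoints(np.atleast_2d(np.float64(P)),c["rvec"],c["tvec"],c["K"],None)[0][:,0]
def onplane(n,uv,z):
    c=C[n];R=cv2.Rodrigues(c["rvec"])[0];o=-R.T@c["tvec"]; d=R.T@np.linalg.inv(c["K"])@np.array([*uv,1.]); return o+d*(z-o[2])/d[2]
def tri(uvs,uvt):
    f=lambda p:np.r_[proj("scene",p)[0]-uvs,proj("top",p)[0]-uvt]
    s=least_squares(f,[.5,0,.05]); return s.x,s.fun
def un(U,s,o): return (np.array(U,float)+.5)/s-.5+np.array(o)
def dev(p,P):
    P=np.atleast_2d(P); c,s=np.cos(p[2]),np.sin(p[2]); return np.c_[p[0]+c*P[:,0]-s*P[:,1],p[1]+s*P[:,0]+c*P[:,1],P[:,2]]
E
python3 - <<'E'
from h import *
D=.055
pts=[[.085,.13,D],[.085,-.145,D],[-.085,-.145,D],[-.085,.13,D]]
T=[un(u,6,(270,165)) for u in[(133,70),(657,160),(608,493),(75,395)]]
S=[un(u,6,(275,180)) for u in[(545-200*0,50)]]
# scene order: back-left(27,208)=(+x,+y)? front(183,412)=(-x,+y), right(745,232)=(-x,-y), back(545,50)=(+x,-y)
S=[un(u,6,(275,180)) for u in[(27,208),(545,50),(745,232),(183,412)]]
for a,b in zip(S,T): x,f=tri(a,b); print("corner",x.round(4),f.round(1))
f=lambda p:np.r_[(proj("scene",dev(p,pts))-S).ravel(),(proj("top",dev(p,pts))-T).ravel()]
s=least_squares(f,[.6,0,0]); print(s.x,s.fun.round(1).reshape(-1,2))
p=s.x
for nm,q,us,ut in[("hub",[0,.055,.097],(253,170),(246,246)),("index",[-.0755,.055,.055],(330,338),(221,400)),("well rim",[-.025,-.085,.055],(557,193),(505,352))]:
    x,e=tri(un(us,6,(275,180)),un(ut,6,(270,165))); print(nm,x.round(4),e.round(1),"model",dev(p,q).round(4))
# turret dots / rib direction from spots
c=dev(p,[0,.055,.087])[0]
for nm,u in dict(red=(294,232),orange=(285,281),yellow=(237,298),green=(200,266),blue=(208,217),violet=(257,199),ribA=(140,231),ribB=(284,348),ribC=(314,172)).items():
    q=onplane("top",un(u,6,(270,165)),.095 if 'rib' in nm else .087)-c; print(nm,np.hypot(*q[:2]).round(4),np.degrees(np.arctan2(q[1],q[0])-p[2]).round(1)%360)
np.save("p.npy",p)
E
```

```text
corner [0.6618 0.1055 0.0465] [-0.3 -0.   0.3  0.2]
corner [ 0.6121 -0.1658  0.052 ] [-0.4 -0.   0.3  0.3]
corner [ 0.443  -0.1348  0.0491] [ 0.3 -0.  -0.2 -0.2]
corner [0.4942 0.1356 0.0492] [ 0.1  0.  -0.1 -0.1]
[ 0.55169933 -0.00581376 -0.17958857] [[-0.3 -1.9]
 [-0.3 -0.3]
 [ 0.3 -1.5]
 [ 0.1 -1. ]
 [-0.4  0.7]
 [-0.2  1. ]
 [-0.4  0. ]
 [-0.8  0.8]]
hub [0.5646 0.0473 0.094 ] [-0.2 -0.   0.1  0.1] model [[0.5615 0.0483 0.097 ]]
index [0.4912 0.0616 0.0537] [ 0.2  0.  -0.2 -0.2] model [[0.4872 0.0618 0.055 ]]
well rim [ 0.5135 -0.0846  0.0535] [-0.3 -0.   0.2  0.2] model [[ 0.5119 -0.085   0.055 ]]
red 0.0269 304.5
orange 0.024 246.2
yellow 0.0221 179.8
green 0.0231 114.6
blue 0.0262 54.5
violet 0.0284 357.8
ribA 0.0529 88.2
ribB 0.0509 212.2
ribC 0.0529 329.5
```

Run:
```python
from h import *
S=lambda u:un(u,6,(340,145)); T=lambda u:un(u,5,(370,140))
print("body top ctr",tri(S((285,270)),T((137,317))))
for z in(0,.03,.054): print(z,onplane("top",T((137,317)),z))
x=onplane("top",T((137,317)),.045)
def cyl(n,c,rad,z):
    t=np.linspace(0,2*np.pi,60); return proj(n,np.c_[c[0]+rad*np.cos(t),c[1]+rad*np.sin(t),0*t+z])
im={n:cv2.imread(f"pics/{n}0.png") for n in("scene","top")}
out=[]
for n,s,o,sz in(("scene",8,(370,165),(60,60)),("top",8,(375,175),(60,60))):
    c=cv2.resize(im[n][o[1]:o[1]+sz[1],o[0]:o[0]+sz[0]],None,fx=s,fy=s,interpolation=cv2.INTER_CUBIC)
    c=np.clip(c.astype(float)*1.8,0,255).astype(np.uint8)
    for rad,z,col in((.017,0,(0,255,0)),(.017,.045,(255,255,0)),(.0085,.084,(0,0,255))):
        q=((cyl(n,x,rad,z)-o+.5)*s-.5); cv2.polylines(c,[q.round().astype(np.int32)],1,col,1)
    out.append(c[:,:400])
cv2.imwrite("pics/ov.png",np.hstack(out)); print(x)
for nm,u,z in(("whitebottle top",(286,128),.15),("jar",(339,146),.118),("beaker",(390,150),.088),("pink2",(424,188),.08),("green",(437,211),.08),("pot",(399,244),.042),("reag",(445,238),.075)): print(nm,onplane("top",u,z).round(3))
```

```text
body top ctr (array([ 0.5767755 , -0.22197947,  0.04159914]), array([-0.10107814,  0.00206097,  0.07803413,  0.07173941]))
0 [ 0.58170436 -0.23088832  0.        ]
0.03 [ 0.57831342 -0.2242927   0.03      ]
0.054 [ 0.57560066 -0.21901621  0.054     ]
[ 0.57661794 -0.22099489  0.045     ]
whitebottle top [0.785 0.117 0.15 ]
jar [ 0.74  -0.038  0.118]
beaker [ 0.735 -0.196  0.088]
pink2 [ 0.618 -0.297  0.08 ]
green [ 0.548 -0.334  0.08 ]
pot [ 0.45  -0.223  0.042]
reag [ 0.466 -0.356  0.075]
```

View pics/ov.png

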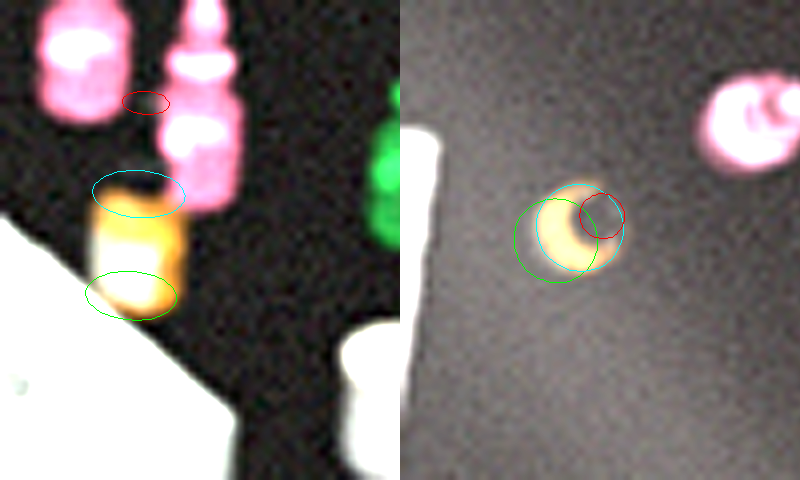

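Call:
arm_command([
  {"gripper":0,"dx":0.035,"dy":-0.0287},
  {"gripper":0,"dx":0.035,"dy":-0.0287},
  {"gripper":0,"dx":0.035,"dy":-0.0287},
  {"gripper":0,"dx":0.035,"dy":-0.0287},
  {"gripper":0,"dx":0.035,"dy":-0.0287},
  {"gripper":0,"dx":0.035,"dy":-0.0287},
  {"gripper":0,"dx":0.035,"dy":-0.0287},
  {"gripper":0,"dx":0.035,"dy":-0.0287},
], grip_force=30)

```text
validation failed for argument at $.in...
```

Call:
arm_command([
  {"gripper":0,"dx":0.035,"dy":-0.0287},
  {"gripper":0,"dx":0.035,"dy":-0.0287},
  {"gripper":0,"dx":0.035,"dy":-0.0287},
  {"gripper":0,"dx":0.035,"dy":-0.0287},
  {"gripper":0,"dx":0.035,"dy":-0.0287,"dz":0.02},
  {"gripper":0,"dx":0.035,"dy":-0.0287,"dz":0.02},
  {"gripper":0,"dx":0.035,"dy":-0.0287,"dz":0.02},
  {"gripper":0,"dx":0.033,"dy":-0.0287,"dz":0.02,"spin":-8.1},
])

```text
validation failed for argument at $.in...
```

```bash
cat >> h.py <<'E'
def pose():
    s=read_state(); q=s["eef_rot"]; th=np.degrees(2*np.arctan2(q[1],q[0])); print("t",round(s["time"],2),"p",np.round(s["ee_pos"],4),"th",th.round(2),"f",np.round(s["ft_force"],2),"w",round(s["width"],4),"j7",s["joint_positions"][6].round(2)); return s,np.radians(th)
def delta(target,thd=None):
    s,t=pose(); d=np.array(target)-s["ee_pos"]; print("dx %.4f dy %.4f dz %.4f"%(d[0]*np.cos(t)+d[1]*np.sin(t),d[0]*np.sin(t)-d[1]*np.cos(t),-d[2]), "spin", None if thd is None else np.degrees(t)-thd)
E
python3 - <<'E'
from h import *
delta([.5813,.0115,.1],25.7)
im=cams.camera("top"); cv2.imwrite("pics/t1.png",cv2.resize(im[165:260,270:390,::-1],None,fx=6,fy=6,interpolation=cv2.INTER_CUBIC))
im=cams.camera("scene"); cv2.imwrite("pics/s1.png",cv2.resize(im[140:260,275:400,::-1],None,fx=5,fy=5,interpolation=cv2.INTER_CUBIC))
E
```

```text
t 0.1 p [ 0.1887 -0.5955  0.2218] th 17.58 f [-0.04 -0.34 -0.3 ] w 0.0869 j7 -0.09
dx 0.5576 dy -0.4601 dz 0.1218 spin -8.123063552160662
```

View pics/s1.png

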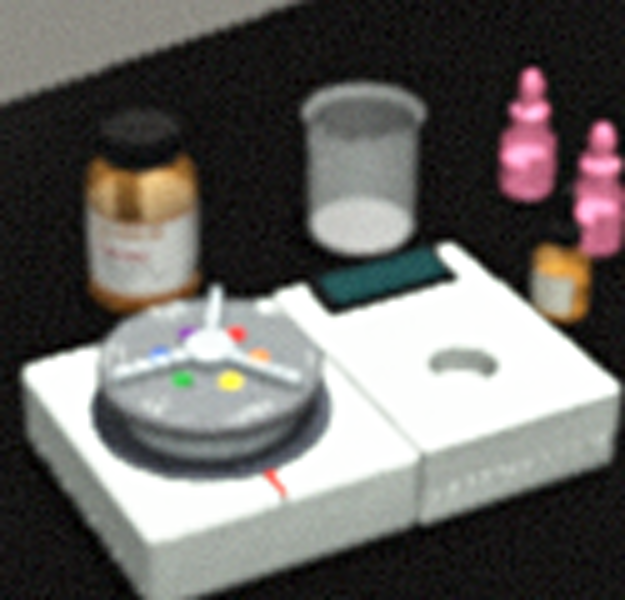

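View pics/t1.png

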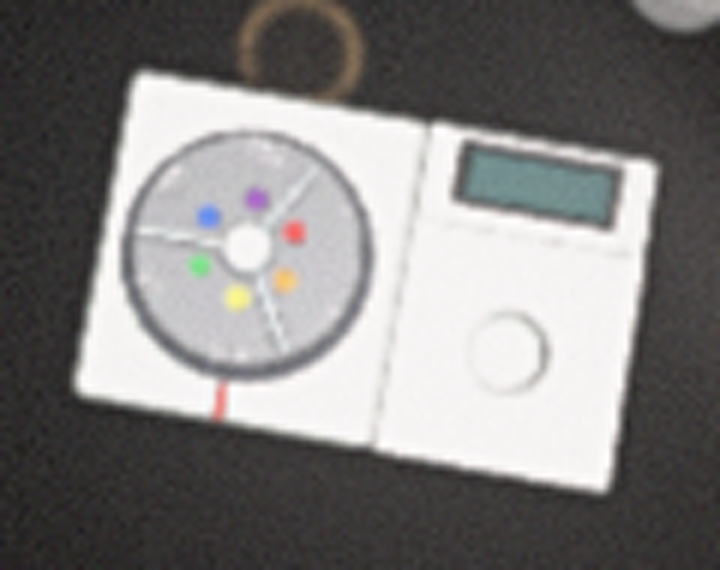

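The arm did not move because the rows were refused; every field seems to be required. The pictures show the scene unchanged, with yellow (three dots) at the red mark and the hub at crop pixel (246,246).

Call:
arm_command([
  {"gripper":0,"dx":0.035,"dy":-0.0287,"dz":0,"spin":0},
  {"gripper":0,"dx":0.035,"dy":-0.0287,"dz":0,"spin":0},
  {"gripper":0,"dx":0.035,"dy":-0.0287,"dz":0,"spin":0},
  {"gripper":0,"dx":0.035,"dy":-0.0287,"dz":0,"spin":0},
  {"gripper":0,"dx":0.035,"dy":-0.0287,"dz":0,"spin":0},
  {"gripper":0,"dx":0.035,"dy":-0.0287,"dz":0,"spin":0},
  {"gripper":0,"dx":0.035,"dy":-0.0287,"dz":0,"spin":0},
  {"gripper":0,"dx":0.035,"dy":-0.0287,"dz":0,"spin":0},
], grip_force=30)

```text
time: 1.2
ee_pos: [0.3869, -0.2911, 0.2226]
eef_rot: [0.988, 0.153, 0.0, 0.0]
ft_force: [0.5, 0.1, -0.0]
width: 0.0151
```

Call:
arm_command([
  {"gripper":0,"dx":0.035,"dy":-0.0287,"dz":0,"spin":0},
  {"gripper":0,"dx":0.035,"dy":-0.0287,"dz":0,"spin":0},
  {"gripper":0,"dx":0.035,"dy":-0.0287,"dz":0,"spin":0},
  {"gripper":0,"dx":0.035,"dy":-0.0287,"dz":0,"spin":0},
  {"gripper":0,"dx":0.035,"dy":-0.0287,"dz":0.015,"spin":0},
  {"gripper":0,"dx":0.035,"dy":-0.0287,"dz":0.02,"spin":0},
  {"gripper":0,"dx":0.035,"dy":-0.0287,"dz":0.02,"spin":0},
  {"gripper":0,"dx":0.033,"dy":-0.0287,"dz":0.02,"spin":-8.1},
])

```text
time: 2.2
ee_pos: [0.5827, 0.0116, 0.1468]
eef_rot: [0.975, 0.223, 0.0, 0.0]
ft_force: [0.1, -0.0, 0.9]
width: 0.0005
```

Run:
```python
from h import *
im=cams.camera("top"); cv2.imwrite("pics/t2.png",cv2.resize(im[165:260,270:390,::-1],None,fx=6,fy=6,interpolation=cv2.INTER_CUBIC))
im=cams.camera("scene"); cv2.imwrite("pics/s2.png",cv2.resize(im[140:260,275:400,::-1],None,fx=5,fy=5,interpolation=cv2.INTER_CUBIC))
delta([.5813,.0115,.1],25.7)
```

```text
t 2.3 p [0.5818 0.0159 0.145 ] th 26.26 f [ 0.2   0.21 -0.19] w 0.0002 j7 -1.38
dx -0.0024 dy 0.0037 dz 0.0450 spin 0.5591495979137555
```

View pics/s2.png

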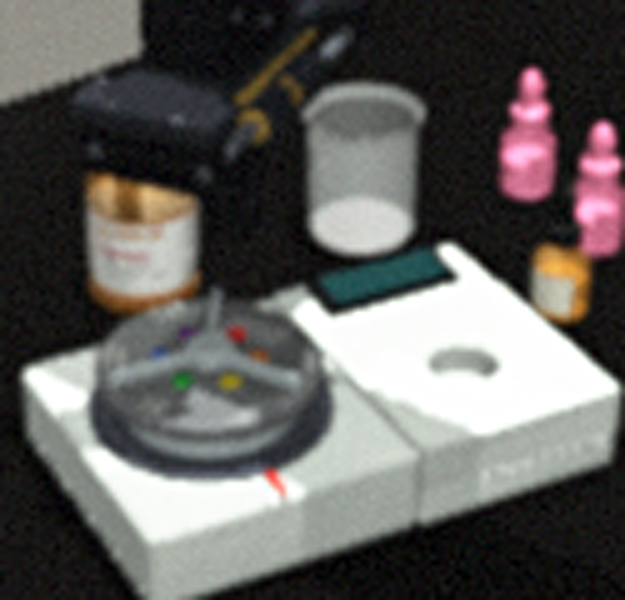

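Call:
arm_command([
  {"gripper":0,"dx":-0.0024,"dy":0.0037,"dz":0.01,"spin":0.5},
  {"gripper":0,"dx":0,"dy":0,"dz":0.01,"spin":0},
  {"gripper":0,"dx":0,"dy":0,"dz":0.01,"spin":0},
  {"gripper":0,"dx":0,"dy":0,"dz":0.01,"spin":0},
  {"gripper":0,"dx":0,"dy":0,"dz":0.007,"spin":0},
  {"gripper":0,"dx":0,"dy":0,"dz":0.006,"spin":0},
  {"gripper":0,"dx":0,"dy":0,"dz":0,"spin":0},
  {"gripper":0,"dx":0,"dy":0,"dz":0,"spin":0},
])

```text
time: 3.3
ee_pos: [0.5817, 0.0062, 0.0948]
eef_rot: [0.976, 0.218, 0.0, 0.0]
ft_force: [0.4, 0.5, 0.5]
width: 0.0003
```

Run:
```python
from h import *
im=cams.camera("top"); cv2.imwrite("pics/t3.png",cv2.resize(im[165:260,270:390,::-1],None,fx=6,fy=6,interpolation=cv2.INTER_CUBIC))
im=cams.camera("scene"); cv2.imwrite("pics/s3.png",cv2.resize(im[160:260,275:400,::-1],None,fx=6,fy=6,interpolation=cv2.INTER_CUBIC))
delta([.5813,.0115,.092],25.7)
```

```text
t 3.4 p [0.5817 0.0061 0.0949] th 25.18 f [-0.03  0.66  0.39] w 0.0006 j7 -1.41
dx 0.0019 dy -0.0050 dz 0.0029 spin -0.5179614856038697
```

View pics/s3.png

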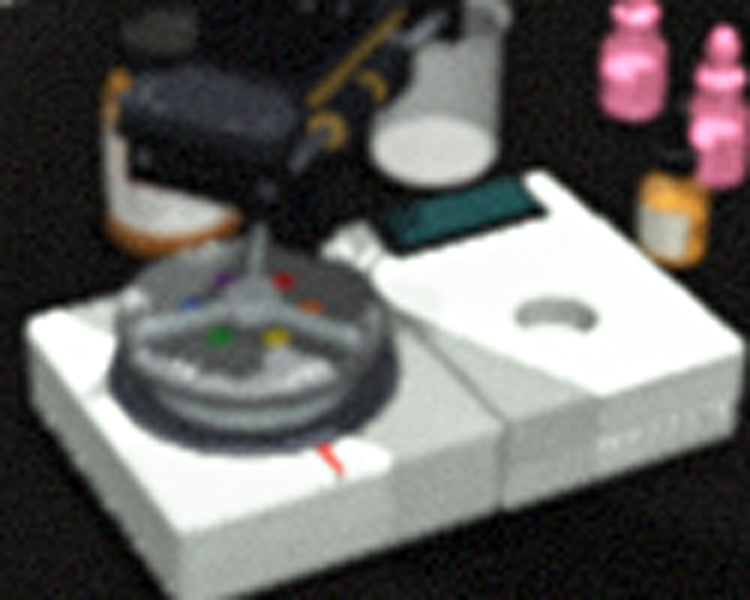

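View pics/t3.png

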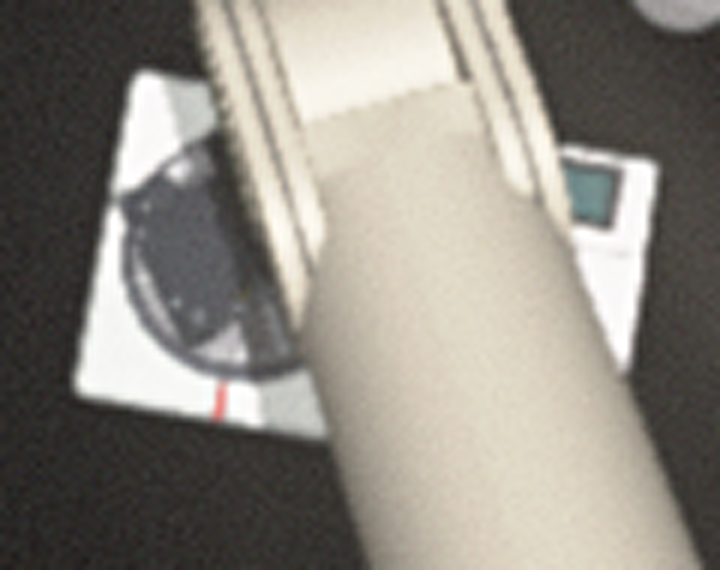

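Run:
```python
from h import *
u=proj("scene",[[.5817,.0061,.0949],[.5817,.0061,.087],[.5817,.0061,.16]]); print((u-[275,160])*6)
```

```text
[[300.89061939 237.12461624]
 [301.07757725 252.02633756]
 [299.2974073  110.13555716]]
```

Call:
arm_command([
  {"gripper":0,"dx":0.002,"dy":-0.005,"dz":0.001,"spin":-0.5},
  {"gripper":0,"dx":0,"dy":0,"dz":0.001,"spin":0},
  {"gripper":0,"dx":0,"dy":0,"dz":0.001,"spin":0},
  {"gripper":0,"dx":0,"dy":0,"dz":0.001,"spin":0},
  {"gripper":0,"dx":0,"dy":0,"dz":0.001,"spin":0},
  {"gripper":0,"dx":0,"dy":0,"dz":0.001,"spin":0},
  {"gripper":0,"dx":0,"dy":0,"dz":0.001,"spin":0},
  {"gripper":0,"dx":0,"dy":0,"dz":0.001,"spin":0},
])

```text
time: 4.4
ee_pos: [0.5815, 0.0113, 0.0868]
eef_rot: [0.975, 0.222, 0.0, 0.0]
ft_force: [-1.4, -0.1, 3.3]
width: 0.0001
```

Run:
```python
from h import *
delta([.5813,.0115,.087],25.7)
```

```text
t 4.4 p [0.5815 0.0113 0.0868] th 25.67 f [-1.4  -0.13  3.28] w 0.0001 j7 -1.41
dx -0.0000 dy -0.0003 dz -0.0002 spin -0.031021461326542266
```

Call:
arm_command([
  {"gripper":0,"dx":0,"dy":0,"dz":0.0015,"spin":0},
  {"gripper":0,"dx":0,"dy":0,"dz":0.001,"spin":0},
  {"gripper":0,"dx":0,"dy":0,"dz":0,"spin":0},
  {"gripper":0,"dx":0,"dy":0,"dz":0,"spin":0},
  {"gripper":0,"dx":0,"dy":0,"dz":0,"spin":0},
  {"gripper":0,"dx":0,"dy":0,"dz":0,"spin":0},
  {"gripper":0,"dx":0,"dy":0,"dz":0,"spin":0},
  {"gripper":0,"dx":0,"dy":0,"dz":0,"spin":0},
])

```text
time: 5.4
ee_pos: [0.5812, 0.0114, 0.0841]
eef_rot: [0.975, 0.222, 0.0, 0.0]
ft_force: [0.7, -1.0, 3.1]
width: 0.0004
```

Call:
arm_command([
  {"gripper":0,"dx":0,"dy":0,"dz":0.0003,"spin":0},
  {"gripper":0,"dx":0,"dy":0,"dz":0.0003,"spin":0},
  {"gripper":0,"dx":0,"dy":0,"dz":0.0003,"spin":0},
  {"gripper":0,"dx":0,"dy":0,"dz":0.0003,"spin":0},
  {"gripper":0,"dx":0,"dy":0,"dz":0.0002,"spin":0},
  {"gripper":0,"dx":0,"dy":0,"dz":0,"spin":0},
  {"gripper":0,"dx":0,"dy":0,"dz":0,"spin":0},
  {"gripper":0,"dx":0,"dy":0,"dz":0,"spin":0},
])

```text
time: 6.4
ee_pos: [0.5812, 0.0114, 0.0826]
eef_rot: [0.975, 0.222, -0.0, 0.0]
ft_force: [1.0, -2.7, 4.9]
width: 0.0004
```

Call:
arm_command([
  {"gripper":0,"dx":0,"dy":0,"dz":0.0003,"spin":0},
  {"gripper":0,"dx":0,"dy":0,"dz":0.0003,"spin":0},
  {"gripper":0,"dx":0,"dy":0,"dz":0.0003,"spin":0},
  {"gripper":0,"dx":0,"dy":0,"dz":0.0003,"spin":0},
  {"gripper":0,"dx":0,"dy":0,"dz":0.0002,"spin":0},
  {"gripper":0,"dx":0,"dy":0,"dz":0,"spin":0},
  {"gripper":0,"dx":0,"dy":0,"dz":0,"spin":0},
  {"gripper":0,"dx":0,"dy":0,"dz":0,"spin":0},
])

```text
time: 7.4
ee_pos: [0.5812, 0.0114, 0.0812]
eef_rot: [0.975, 0.222, 0.0, 0.0]
ft_force: [1.1, -2.0, 4.6]
width: 0.0003
```

Call:
arm_command([
  {"gripper":0,"dx":0,"dy":0,"dz":0.0003,"spin":0},
  {"gripper":0,"dx":0,"dy":0,"dz":0.0003,"spin":0},
  {"gripper":0,"dx":0,"dy":0,"dz":0.0003,"spin":0},
  {"gripper":0,"dx":0,"dy":0,"dz":0.0003,"spin":0},
  {"gripper":0,"dx":0,"dy":0,"dz":0.0002,"spin":0},
  {"gripper":0,"dx":0,"dy":0,"dz":0,"spin":0},
  {"gripper":0,"dx":0,"dy":0,"dz":0,"spin":0},
  {"gripper":0,"dx":0,"dy":0,"dz":0,"spin":0},
])

```text
time: 8.4
ee_pos: [0.5813, 0.0114, 0.08]
eef_rot: [0.975, 0.222, 0.0, 0.0]
ft_force: [0.2, -1.9, 6.6]
width: 0.0006
```

Call:
arm_command([
  {"gripper":0,"dx":0,"dy":0,"dz":0.0003,"spin":0},
  {"gripper":0,"dx":0,"dy":0,"dz":0.0003,"spin":0},
  {"gripper":0,"dx":0,"dy":0,"dz":0,"spin":0},
  {"gripper":0,"dx":0,"dy":0,"dz":0,"spin":0},
  {"gripper":0,"dx":0,"dy":0,"dz":0,"spin":0},
  {"gripper":0,"dx":0,"dy":0,"dz":0,"spin":0},
  {"gripper":0,"dx":0,"dy":0,"dz":0,"spin":0},
  {"gripper":0,"dx":0,"dy":0,"dz":0,"spin":0},
])

```text
time: 9.4
ee_pos: [0.5814, 0.0113, 0.0797]
eef_rot: [0.975, 0.222, 0.0, 0.0]
ft_force: [0.9, -2.1, 7.3]
width: 0.0006
```

Call:
arm_command([
  {"gripper":0,"dx":0,"dy":0,"dz":0.0003,"spin":0},
  {"gripper":0,"dx":0,"dy":0,"dz":0.0003,"spin":0},
  {"gripper":0,"dx":0,"dy":0,"dz":0.0003,"spin":0},
  {"gripper":0,"dx":0,"dy":0,"dz":0,"spin":0},
  {"gripper":0,"dx":0,"dy":0,"dz":0,"spin":0},
  {"gripper":0,"dx":0,"dy":0,"dz":0,"spin":0},
  {"gripper":0,"dx":0,"dy":0,"dz":0,"spin":0},
  {"gripper":0,"dx":0,"dy":0,"dz":0,"spin":0},
])

```text
time: 10.4
ee_pos: [0.5817, 0.0112, 0.0791]
eef_rot: [0.975, 0.222, 0.0, 0.0]
ft_force: [-1.0, -2.6, 11.2]
width: 0.0003
```

Call:
arm_command([
  {"gripper":0,"dx":0.00244,"dy":-0.0001,"dz":0,"spin":-3.5},
  {"gripper":0,"dx":0.00244,"dy":-0.0001,"dz":0,"spin":-3.5},
  {"gripper":0,"dx":0.00244,"dy":-0.0001,"dz":0,"spin":-3.5},
  {"gripper":0,"dx":0.00244,"dy":-0.0001,"dz":0,"spin":-3.5},
  {"gripper":0,"dx":0.00244,"dy":-0.0001,"dz":0,"spin":-3.5},
  {"gripper":0,"dx":0.00244,"dy":-0.0001,"dz":0,"spin":-3.5},
  {"gripper":0,"dx":0.00244,"dy":-0.0001,"dz":0,"spin":-3.5},
  {"gripper":0,"dx":0.00244,"dy":-0.0001,"dz":0,"spin":-3.5},
])

```text
time: 11.4
ee_pos: [0.5968, 0.0234, 0.0792]
eef_rot: [0.892, 0.452, 0.001, 0.001]
ft_force: [1.0, -3.9, 9.8]
width: 0.0006
```

```bash
cat >> h.py <<'E'
def arc(rr=.04):
    s,t=pose(); d=s["ee_pos"][:2]-np.array([.564,.0475]); ph=np.degrees(np.arctan2(d[1],d[0])); print("r",np.hypot(*d).round(4),"phi",ph.round(2),"th-90-phi",(np.degrees(t)-90-ph).round(2),"tang F",(s["ft_force"][1]*np.cos(np.radians(ph))-s["ft_force"][0]*np.sin(np.radians(ph))).round(2))
def snap(tag,box=(275,160,125,100)):
    x,y,w,h=box
    im=cams.camera("scene"); cv2.imwrite(f"pics/{tag}.png",cv2.resize(im[y:y+h,x:x+w,::-1],None,fx=6,fy=6,interpolation=cv2.INTER_CUBIC))
E
python3 -c "
from h import *
arc(); snap('s4')"
```

```text
t 11.4 p [0.5968 0.0234 0.0792] th 53.76 f [ 0.97 -3.89  9.78] w 0.0006 j7 -0.99
r 0.0407 phi -36.3 th-90-phi 0.07 tang F -2.56
```

View pics/s4.png

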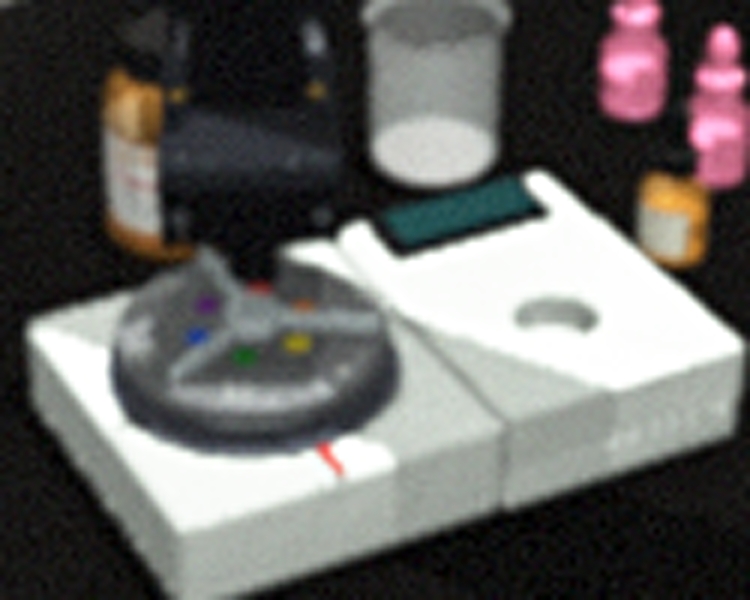

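Call:
arm_command([
  {"gripper":0,"dx":0.00244,"dy":-0.0001,"dz":0.0001,"spin":-3.5},
  {"gripper":0,"dx":0.00244,"dy":-0.0001,"dz":0,"spin":-3.5},
  {"gripper":0,"dx":0.00244,"dy":-0.0001,"dz":0.0001,"spin":-3.5},
  {"gripper":0,"dx":0.00244,"dy":-0.0001,"dz":0,"spin":-3.5},
  {"gripper":0,"dx":0.00244,"dy":-0.0001,"dz":0,"spin":-3.5},
  {"gripper":0,"dx":0.00244,"dy":-0.0001,"dz":0,"spin":-3.5},
  {"gripper":0,"dx":0.00244,"dy":-0.0001,"dz":0,"spin":-3.5},
  {"gripper":0,"dx":0.00244,"dy":-0.0001,"dz":0,"spin":-3.5},
])

```text
time: 12.45
ee_pos: [0.6044, 0.0433, 0.0794]
eef_rot: [0.756, 0.655, 0.002, 0.0]
ft_force: [3.1, 1.1, 9.2]
width: 0.0005
```

```bash
python3 -c "
from h import *
arc(); snap('s5')"
```

```text
t 12.45 p [0.6044 0.0433 0.0794] th 81.84 f [3.14 1.08 9.15] w 0.0005 j7 -0.57
r 0.0406 phi -6.0 th-90-phi -2.16 tang F 1.4
```

View pics/s5.png

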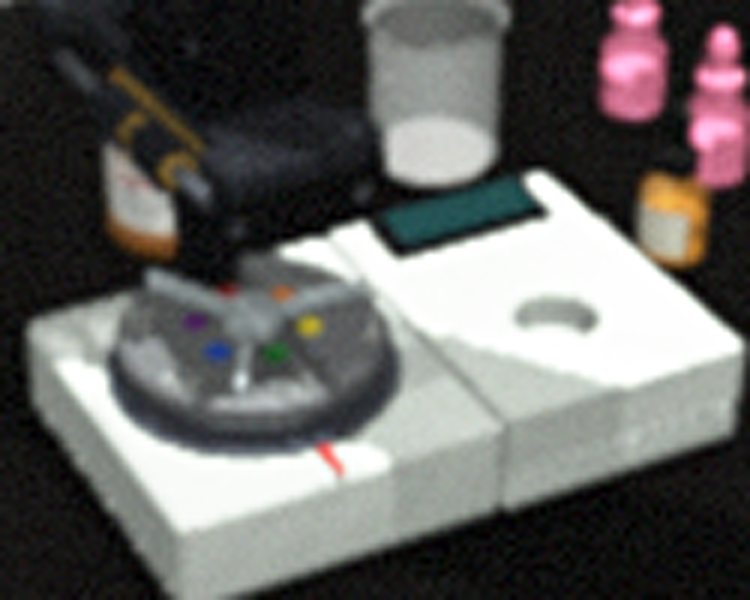

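Call:
arm_command([
  {"gripper":0,"dx":0.00244,"dy":-0.0001,"dz":0.0002,"spin":-3.5},
  {"gripper":0,"dx":0.00244,"dy":-0.0001,"dz":0.0001,"spin":-3.5},
  {"gripper":0,"dx":0.00244,"dy":-0.0001,"dz":0,"spin":-3.5},
  {"gripper":0,"dx":0.00244,"dy":-0.0001,"dz":0,"spin":-3.5},
  {"gripper":0,"dx":0.00244,"dy":-0.0001,"dz":0,"spin":-3.5},
  {"gripper":0,"dx":0.00244,"dy":-0.0001,"dz":0,"spin":-3.5},
  {"gripper":0,"dx":0.00244,"dy":-0.0001,"dz":0,"spin":-3.5},
  {"gripper":0,"dx":0.00244,"dy":-0.0001,"dz":0,"spin":-3.5},
])

```text
time: 13.5
ee_pos: [0.6023, 0.0612, 0.0791]
eef_rot: [0.575, 0.818, 0.001, 0.001]
ft_force: [2.6, -2.6, 10.6]
width: 0.0003
```

```bash
python3 -c "
from h import *
arc()"
```

```text
t 13.5 p [0.6023 0.0612 0.0791] th 109.78 f [ 2.56 -2.55 10.57] w 0.0003 j7 -0.15
r 0.0407 phi 19.7 th-90-phi 0.08 tang F -3.27
```

Call:
arm_command([
  {"gripper":0,"dx":0.00244,"dy":-0.0001,"dz":0.0001,"spin":-3.5},
  {"gripper":0,"dx":0.00244,"dy":-0.0001,"dz":0,"spin":-3.5},
  {"gripper":0,"dx":0.00244,"dy":-0.0001,"dz":0.0001,"spin":-3.5},
  {"gripper":0,"dx":0.00244,"dy":-0.0001,"dz":0,"spin":-3.5},
  {"gripper":0,"dx":0.00244,"dy":-0.0001,"dz":0,"spin":-3.5},
  {"gripper":0,"dx":0.00244,"dy":-0.0001,"dz":0,"spin":-3.5},
  {"gripper":0,"dx":0.00244,"dy":-0.0001,"dz":0,"spin":-3.5},
  {"gripper":0,"dx":0.00244,"dy":-0.0001,"dz":0,"spin":-3.5},
])

```text
time: 14.5
ee_pos: [0.5906, 0.0786, 0.0788]
eef_rot: [0.36, 0.933, 0.001, 0.001]
ft_force: [-0.2, 1.0, 12.1]
width: 0.0003
```

```bash
python3 -c "
from h import *
arc(); snap('s6')"
```

```text
t 14.5 p [0.5906 0.0786 0.0788] th 137.85 f [-0.16  0.99 12.13] w 0.0003 j7 0.26
r 0.0409 phi 49.45 th-90-phi -1.59 tang F 0.77
```

View pics/s6.png

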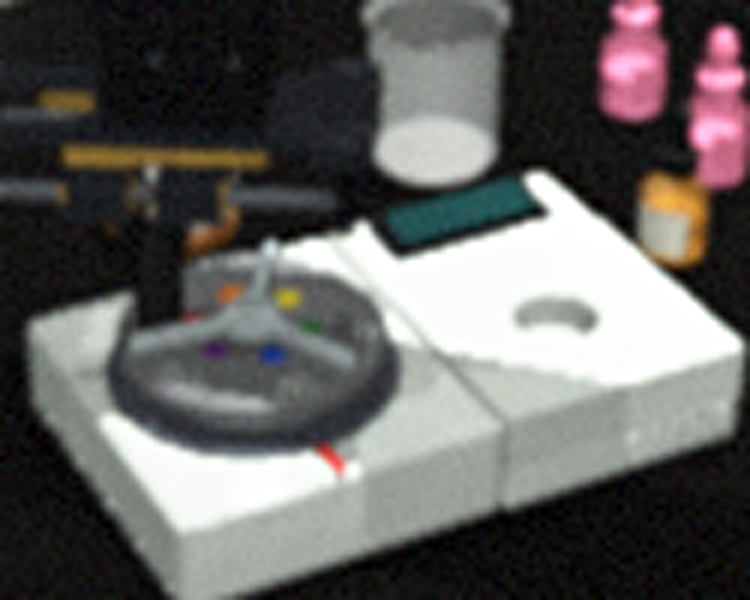

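Run:
```python
from h import *
p=np.load("p.npy")
def ang(L,o,z,off):
    Q={k:onplane("scene",un(u,6,o),z)[:2] for k,u in L.items()}; 
    c=np.mean(list(Q.values()),0); a=[]
    for i,k in enumerate(["red","orange","yellow","green","blue","violet"]):
        d=Q[k]-c; a.append((np.degrees(np.arctan2(d[1],d[0])-p[2])-180+60*i+180)%360-180)
    print(c.round(4),np.round(a,1), "joint deg",np.degrees(np.angle(np.mean(np.exp(1j*np.radians(a))))).round(1)%360)
ang(dict(orange=(230,292),yellow=(288,298),green=(312,325),blue=(273,354),violet=(214,350),red=(190,317)),(275,160),.079,0)
ang(dict(orange=(312,187),yellow=(277,216),green=(219,215),blue=(192,184),violet=(225,160),red=(285,160)),(275,180),.087,0)
```

```text
[0.5628 0.0495] [-126.8 -125.  -127.7 -122.4 -125.2 -124.2] joint deg 234.8
[0.5628 0.049 ] [118.1 121.4 119.2 120.2 117.3 122.5] joint deg 119.8
```

Call:
arm_command([
  {"gripper":0,"dx":0.00175,"dy":0,"dz":0,"spin":-2.5},
  {"gripper":0,"dx":0.00175,"dy":0,"dz":0,"spin":-2.5},
  {"gripper":0,"dx":0,"dy":0,"dz":0,"spin":0},
  {"gripper":0,"dx":0,"dy":0,"dz":-0.0005,"spin":0},
  {"gripper":0,"dx":0,"dy":0,"dz":-0.0005,"spin":0},
  {"gripper":0,"dx":0,"dy":0,"dz":0,"spin":0},
  {"gripper":0,"dx":0,"dy":0,"dz":0,"spin":0},
  {"gripper":0,"dx":0,"dy":0,"dz":0,"spin":0},
])

```text
time: 15.55
ee_pos: [0.5876, 0.0806, 0.0793]
eef_rot: [0.32, 0.948, 0.001, 0.0]
ft_force: [-0.3, 0.4, 9.0]
width: 0.0005
```

```bash
python3 -c "
from h import *
arc(); snap('s7')"
```

```text
t 15.55 p [0.5876 0.0806 0.0793] th 142.73 f [-0.28  0.43  8.99] w 0.0005 j7 0.34
r 0.0407 phi 54.53 th-90-phi -1.79 tang F 0.47
```

View pics/s7.png

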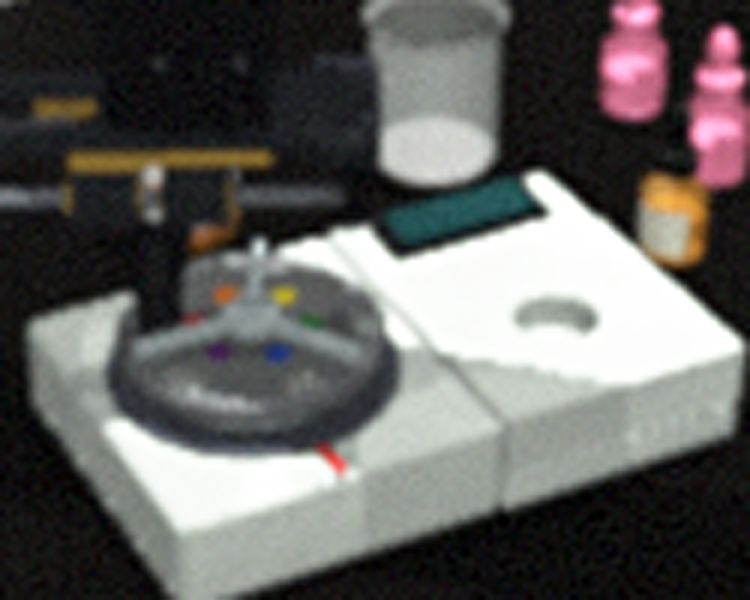

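Blue now stands at (278,352), in line with the mark. Lifting slowly, then clear.

Call:
arm_command([
  {"gripper":0,"dx":0,"dy":0,"dz":-0.002,"spin":0},
  {"gripper":0,"dx":0,"dy":0,"dz":-0.003,"spin":0},
  {"gripper":0,"dx":0,"dy":0,"dz":-0.004,"spin":0},
  {"gripper":0,"dx":0,"dy":0,"dz":-0.006,"spin":0},
  {"gripper":0,"dx":0,"dy":0,"dz":-0.02,"spin":0},
  {"gripper":0,"dx":0,"dy":0,"dz":-0.03,"spin":0},
  {"gripper":0,"dx":0,"dy":0,"dz":-0.04,"spin":0},
  {"gripper":0,"dx":0,"dy":0,"dz":-0.03,"spin":0},
])

```text
time: 16.6
ee_pos: [0.5875, 0.0797, 0.2165]
eef_rot: [0.32, 0.947, 0.0, 0.001]
ft_force: [-0.4, 0.2, -0.2]
width: 0.001
```

```bash
python3 -c "
from h import *
arc(); snap('s8')
delta([.576,-.223,.16],79.7)"
```

```text
t 16.6 p [0.5875 0.0797 0.2165] th 142.69 f [-0.4   0.17 -0.15] w 0.001 j7 0.42
r 0.0398 phi 53.9 th-90-phi -1.21 tang F 0.43
t 16.65 p [0.5887 0.0803 0.2201] th 142.69 f [1.08 0.58 2.56] w 0.0005 j7 0.42
dx -0.1737 dy -0.2489 dz 0.0601 spin 62.99105836476146
```

View pics/s8.png

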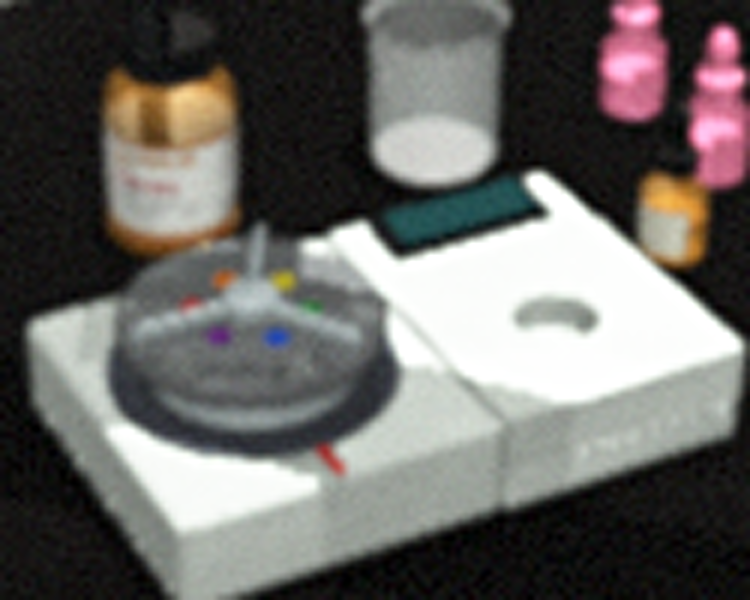

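```bash
cat >> h.py <<'E'
def plan(target,thd,n):
    s,t=pose(); d=(np.array(target)-s["ee_pos"])/n; sp=np.degrees(t)-thd; k=sp/n
    for i in range(n):
        a=t-np.radians(k*i); print("dx %.4f dy %.4f dz %.4f spin %.2f"%(d[0]*np.cos(a)+d[1]*np.sin(a),d[0]*np.sin(a)-d[1]*np.cos(a),-d[2],k))
E
python3 -c "
from h import *
plan([.5765,-.2225,.17],79.7,7)"
```

```text
t 16.65 p [0.5887 0.0803 0.2201] th 142.69 f [1.08 0.58 2.56] w 0.0005 j7 0.42
dx -0.0248 dy -0.0355 dz 0.0072 spin 9.00
dx -0.0301 dy -0.0311 dz 0.0072 spin 9.00
dx -0.0346 dy -0.0261 dz 0.0072 spin 9.00
dx -0.0382 dy -0.0203 dz 0.0072 spin 9.00
dx -0.0409 dy -0.0141 dz 0.0072 spin 9.00
dx -0.0426 dy -0.0075 dz 0.0072 spin 9.00
dx -0.0433 dy -0.0008 dz 0.0072 spin 9.00
```

Call:
arm_command([
  {"gripper":62,"dx":-0.0248,"dy":-0.0355,"dz":0.007,"spin":9},
  {"gripper":62,"dx":-0.0301,"dy":-0.0311,"dz":0.007,"spin":9},
  {"gripper":62,"dx":-0.0346,"dy":-0.0261,"dz":0.007,"spin":9},
  {"gripper":62,"dx":-0.0382,"dy":-0.0203,"dz":0.007,"spin":9},
  {"gripper":62,"dx":-0.0409,"dy":-0.0141,"dz":0.007,"spin":9},
  {"gripper":62,"dx":-0.0426,"dy":-0.0075,"dz":0.007,"spin":9},
  {"gripper":62,"dx":-0.0433,"dy":-0.0008,"dz":0.007,"spin":9},
  {"gripper":62,"dx":0,"dy":0,"dz":0,"spin":0},
])

```text
time: 17.65
ee_pos: [0.5738, -0.2278, 0.1645]
eef_rot: [0.77, 0.638, -0.001, -0.0]
ft_force: [0.4, 0.2, -0.0]
width: 0.0534
```

```bash
python3 -c "
from h import *
snap('s9',(330,110,125,100)); delta([.5765,-.2225,.028],79.7)"
```

```text
t 17.7 p [ 0.5745 -0.2249  0.1649] th 79.54 f [0.19 1.53 0.26] w 0.0538 j7 -0.11
dx 0.0027 dy 0.0015 dz 0.1369 spin -0.16452397942902053
```

View pics/s9.png

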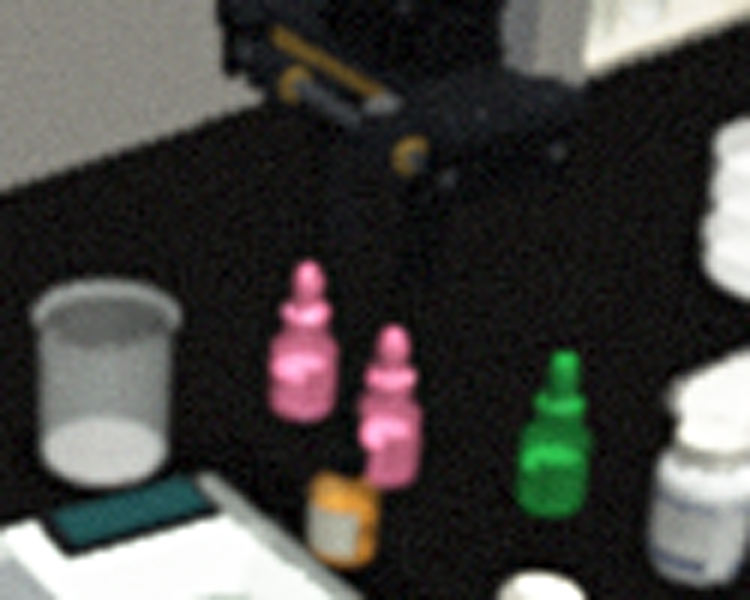

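Call:
arm_command([
  {"gripper":62,"dx":0.0026,"dy":0.0015,"dz":0.022,"spin":0},
  {"gripper":62,"dx":0,"dy":0,"dz":0.025,"spin":0},
  {"gripper":62,"dx":0,"dy":0,"dz":0.025,"spin":0},
  {"gripper":62,"dx":0,"dy":0,"dz":0.025,"spin":0},
  {"gripper":62,"dx":0,"dy":0,"dz":0.022,"spin":0},
  {"gripper":62,"dx":0,"dy":0,"dz":0.018,"spin":0},
  {"gripper":62,"dx":0,"dy":0,"dz":0,"spin":0},
  {"gripper":62,"dx":0,"dy":0,"dz":0,"spin":0},
])

```text
time: 18.7
ee_pos: [0.5776, -0.221, 0.0284]
eef_rot: [0.768, 0.641, 0.0, 0.0]
ft_force: [0.2, -0.9, 0.1]
width: 0.0543
```

```bash
python3 -c "
from h import *
snap('s10',(330,130,125,100)); delta([.5765,-.2225,.028],79.7)"
```

```text
t 18.75 p [ 0.5778 -0.2211  0.0287] th 79.68 f [ 0.46 -0.26  0.04] w 0.0542 j7 -0.19
dx -0.0016 dy -0.0010 dz 0.0007 spin -0.0197967981331999
```

View pics/s10.png

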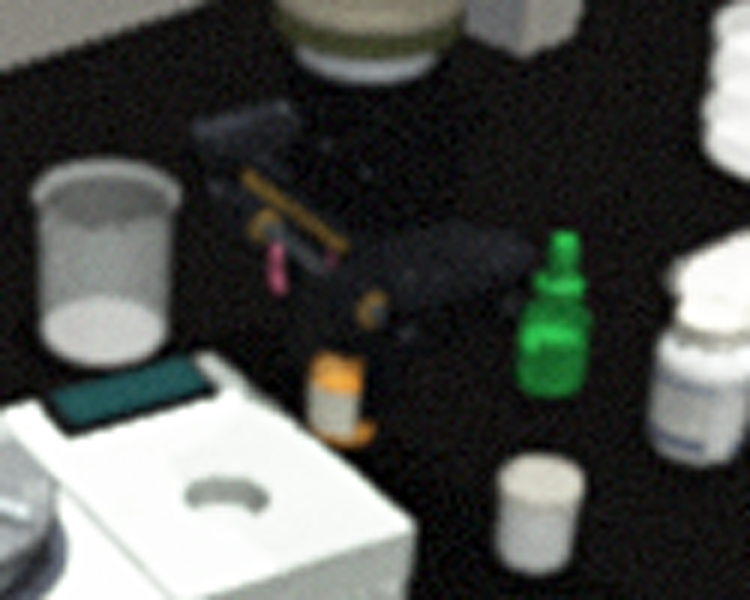

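Call:
arm_command([
  {"gripper":62,"dx":-0.0012,"dy":-0.001,"dz":0,"spin":0},
  {"gripper":45,"dx":0,"dy":0,"dz":0,"spin":0},
  {"gripper":40,"dx":0,"dy":0,"dz":0,"spin":0},
  {"gripper":30,"dx":0,"dy":0,"dz":0,"spin":0},
  {"gripper":20,"dx":0,"dy":0,"dz":0,"spin":0},
  {"gripper":20,"dx":0,"dy":0,"dz":0,"spin":0},
  {"gripper":20,"dx":0,"dy":0,"dz":0,"spin":0},
  {"gripper":20,"dx":0,"dy":0,"dz":0,"spin":0},
], grip_force=12)

```text
time: 19.75
ee_pos: [0.576, -0.2221, 0.0278]
eef_rot: [0.768, 0.641, 0.0, 0.0]
ft_force: [0.5, -0.0, 1.7]
width: 0.0337
```

Call:
arm_command([
  {"gripper":20,"dx":0,"dy":0,"dz":-0.01,"spin":0},
  {"gripper":20,"dx":0,"dy":0,"dz":-0.02,"spin":0},
  {"gripper":20,"dx":0,"dy":0,"dz":-0.025,"spin":0},
  {"gripper":20,"dx":0,"dy":0,"dz":-0.025,"spin":0},
  {"gripper":20,"dx":0,"dy":0,"dz":-0.015,"spin":0},
  {"gripper":20,"dx":0,"dy":0,"dz":-0.005,"spin":0},
  {"gripper":20,"dx":0,"dy":0,"dz":0,"spin":0},
  {"gripper":20,"dx":0,"dy":0,"dz":0,"spin":0},
])

```text
time: 20.75
ee_pos: [0.5754, -0.2219, 0.1268]
eef_rot: [0.768, 0.641, -0.0, -0.001]
ft_force: [0.8, -0.6, -1.0]
width: 0.0337
```

```bash
python3 -c "
from h import *
snap('s11',(330,120,125,100)); delta([.513,-.085,.128],79.7)"
```

```text
t 20.8 p [ 0.5754 -0.2219  0.1268] th 79.68 f [ 0.5  -0.35 -0.26] w 0.0337 j7 -0.13
dx 0.1235 dy -0.0859 dz -0.0012 spin -0.01974069390551847
```

View pics/s11.png

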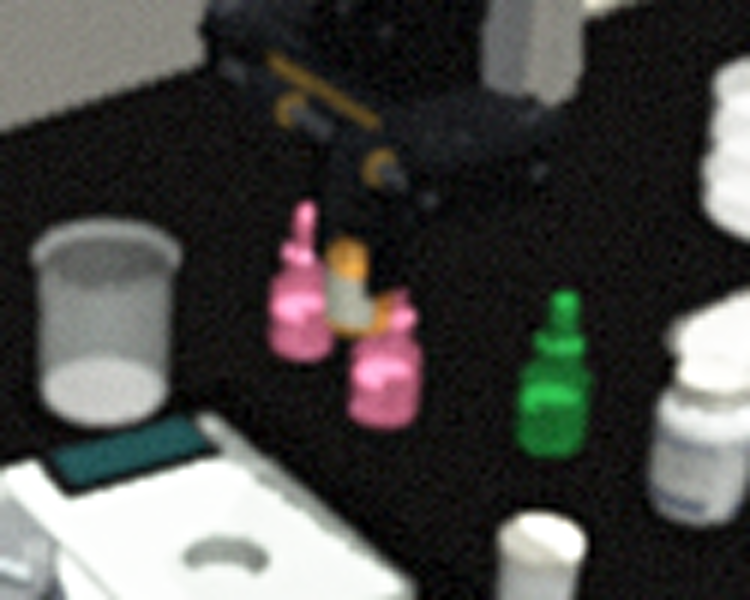

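Call:
arm_command([
  {"gripper":20,"dx":0.018,"dy":-0.0125,"dz":0,"spin":0},
  {"gripper":20,"dx":0.022,"dy":-0.015,"dz":0,"spin":0},
  {"gripper":20,"dx":0.025,"dy":-0.018,"dz":0,"spin":0},
  {"gripper":20,"dx":0.025,"dy":-0.018,"dz":0,"spin":0},
  {"gripper":20,"dx":0.02,"dy":-0.014,"dz":0.015,"spin":0},
  {"gripper":20,"dx":0.0135,"dy":-0.009,"dz":0.015,"spin":0},
  {"gripper":20,"dx":0,"dy":0,"dz":0,"spin":0},
  {"gripper":20,"dx":0,"dy":0,"dz":0,"spin":0},
])

```text
time: 21.8
ee_pos: [0.5134, -0.0859, 0.0978]
eef_rot: [0.768, 0.64, 0.0, 0.0]
ft_force: [-0.1, -0.4, -0.8]
width: 0.0336
```

```bash
cat >> h.py <<'E'
def over(tag,box,s,off=(0,0),well=(.5135,-.085)):
    st,t=pose(); x,y,w,h=box; im=cams.camera("scene")[y:y+h,x:x+w,::-1]
    c=np.clip(cv2.resize(im,None,fx=s,fy=s,interpolation=cv2.INTER_CUBIC)*1.3,0,255).astype(np.uint8); c2=c.copy()
    a=np.linspace(0,2*np.pi,60)
    def ring(cx,cy,r_,z,col): 
        q=(proj("scene",np.c_[cx+r_*np.cos(a),cy+r_*np.sin(a),0*a+z])-[x,y]+.5)*s-.5; cv2.polylines(c,[q.round().astype(np.int32)],1,col,1)
    b=st["ee_pos"]; ring(b[0]+off[0],b[1]+off[1],.017,b[2]-.0278,(0,255,0)); ring(b[0]+off[0],b[1]+off[1],.017,b[2]+.017,(255,255,0)); ring(*well,.02,.055,(0,0,255))
    cv2.imwrite(f"pics/{tag}.png",np.hstack([c,c2]))
E
python3 -c "
from h import *
over('s12',(340,165,50,70),8); delta([.5135,-.085,.09],79.7)"
```

```text
t 21.8 p [ 0.5134 -0.0859  0.0978] th 79.63 f [-0.07 -0.38 -0.76] w 0.0336 j7 -0.32
t 21.85 p [ 0.5135 -0.086   0.098 ] th 79.61 f [ 0.83 -0.3   0.15] w 0.0336 j7 -0.32
dx 0.0010 dy -0.0002 dz 0.0080 spin -0.08614306698210328
```

View pics/s12.png

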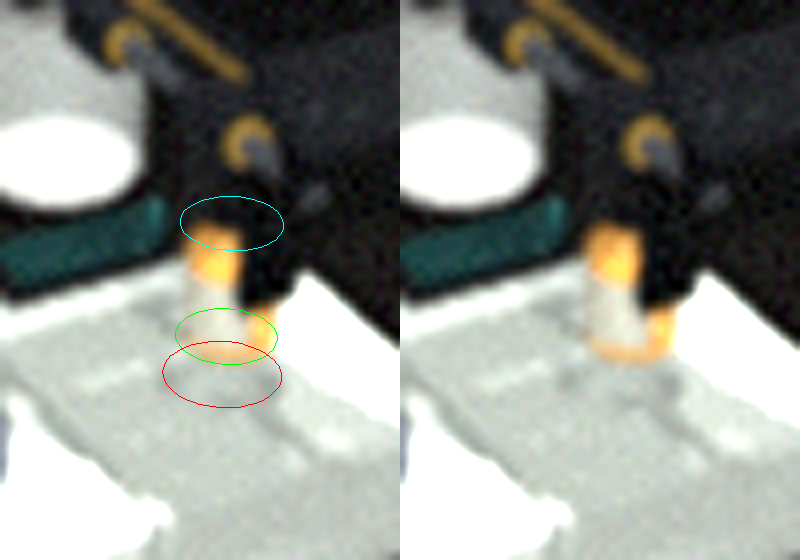

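Run:
```python
from h import *
a=np.linspace(0,2*np.pi,60); out=[]
for n,(x,y) in(("scene",(345,195)),("top",(330,200))):
    im=cv2.imread(f"pics/{n}0.png")[y:y+45,x:x+45].astype(float); im=np.clip((im-60)*1.2,0,255).astype(np.uint8)
    c=cv2.resize(im,None,fx=9,fy=9,interpolation=cv2.INTER_CUBIC)[:,:400]
    d=c.copy()
    for z,col in((.055,(0,0,255)),(.035,(255,0,0))):
        q=(proj(n,np.c_[.5135+.02*np.cos(a),-.085+.02*np.sin(a),0*a+z])-[x,y]+.5)*9-.5; cv2.polylines(d,[q.round().astype(np.int32)],1,col,1)
    out.append(d if 0 else np.vstack([d[:300],c[:300]]))
cv2.imwrite("pics/well.png",np.hstack(out))
```

```text
(no output)
```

View pics/well.png

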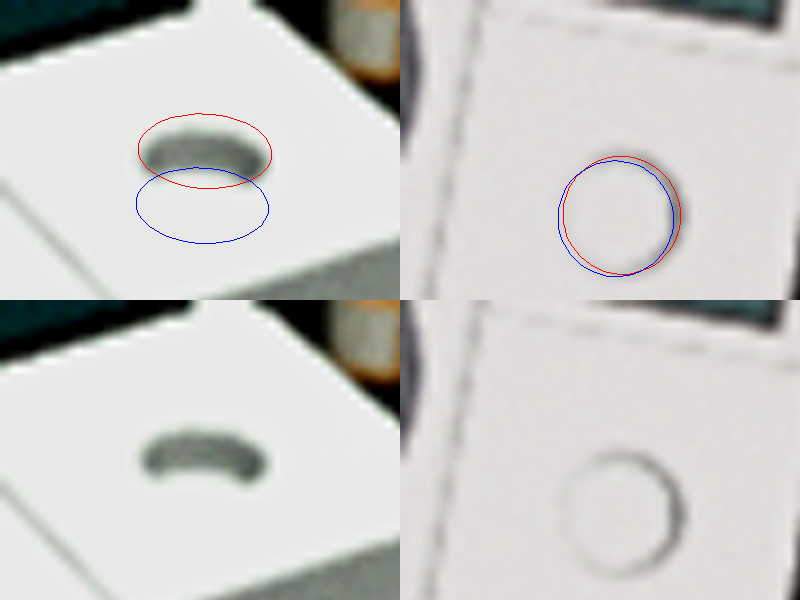

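The scene view shows the well crescent at x 140–268 and about 1.6 px lower than predicted. The top view puts it about 0.3 px right and lower. I'll aim at (0.5115, -0.0858) and use force to check entry.

Call:
arm_command([
  {"gripper":20,"dx":0,"dy":-0.002,"dz":0.004,"spin":0},
  {"gripper":20,"dx":0,"dy":0,"dz":0.004,"spin":0},
  {"gripper":20,"dx":0,"dy":0,"dz":0.003,"spin":0},
  {"gripper":20,"dx":0,"dy":0,"dz":0.0015,"spin":0},
  {"gripper":20,"dx":0,"dy":0,"dz":0.0015,"spin":0},
  {"gripper":20,"dx":0,"dy":0,"dz":0.0015,"spin":0},
  {"gripper":20,"dx":0,"dy":0,"dz":0.0015,"spin":0},
  {"gripper":20,"dx":0,"dy":0,"dz":0,"spin":0},
])

```text
time: 22.85
ee_pos: [0.5114, -0.0845, 0.0808]
eef_rot: [0.768, 0.641, 0.0, 0.0]
ft_force: [2.1, -0.2, 0.1]
width: 0.0337
```

```bash
python3 -c "
from h import *
over('s13',(340,165,50,70),8); delta([.5115,-.0858,.08],79.7)"
```

```text
t 22.85 p [ 0.5114 -0.0845  0.0808] th 79.69 f [ 2.11 -0.22  0.05] w 0.0337 j7 -0.33
t 22.9 p [ 0.5114 -0.0845  0.0808] th 79.69 f [2.   0.51 0.15] w 0.0335 j7 -0.33
dx -0.0012 dy 0.0003 dz 0.0008 spin -0.008627747742011138
```

View pics/s13.png

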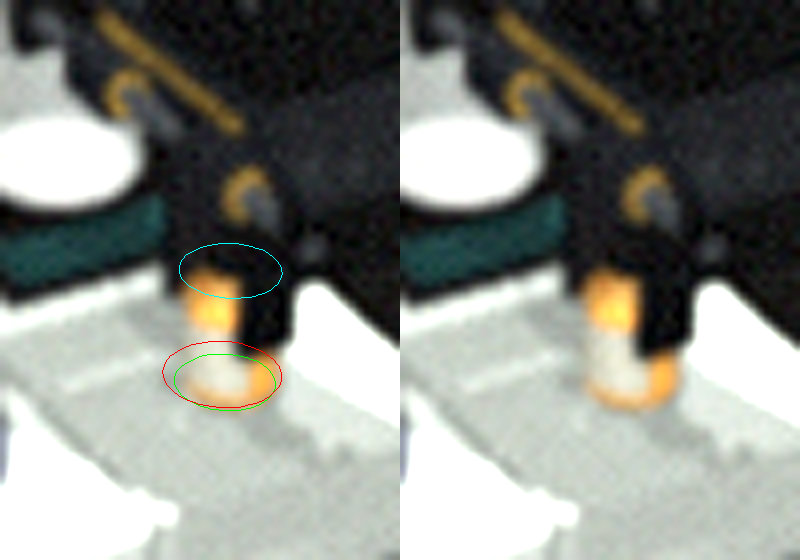

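Call:
arm_command([
  {"gripper":20,"dx":0.0005,"dy":0.0008,"dz":0,"spin":0},
  {"gripper":20,"dx":0,"dy":0,"dz":0.0005,"spin":0},
  {"gripper":20,"dx":0,"dy":0,"dz":0.0005,"spin":0},
  {"gripper":20,"dx":0,"dy":0,"dz":0.0005,"spin":0},
  {"gripper":20,"dx":0,"dy":0,"dz":0.0005,"spin":0},
  {"gripper":20,"dx":0,"dy":0,"dz":0.0005,"spin":0},
  {"gripper":20,"dx":0,"dy":0,"dz":0.0005,"spin":0},
  {"gripper":20,"dx":0,"dy":0,"dz":0,"spin":0},
])

```text
time: 23.9
ee_pos: [0.5117, -0.0843, 0.0776]
eef_rot: [0.768, 0.641, -0.0, -0.0]
ft_force: [0.5, 0.2, -0.5]
width: 0.0334
```

```bash
python3 -c "
from h import *
pose()"
```

```text
t 23.9 p [ 0.5117 -0.0843  0.0776] th 79.68 f [ 0.47  0.15 -0.47] w 0.0334 j7 -0.34
```

Call:
arm_command([
  {"gripper":20,"dx":0,"dy":0,"dz":0.0015,"spin":0},
  {"gripper":20,"dx":0,"dy":0,"dz":0.0015,"spin":0},
  {"gripper":20,"dx":0,"dy":0,"dz":0.0015,"spin":0},
  {"gripper":20,"dx":0,"dy":0,"dz":0.0015,"spin":0},
  {"gripper":20,"dx":0,"dy":0,"dz":0.0015,"spin":0},
  {"gripper":20,"dx":0,"dy":0,"dz":0.0015,"spin":0},
  {"gripper":20,"dx":0,"dy":0,"dz":0.0015,"spin":0},
  {"gripper":20,"dx":0,"dy":0,"dz":0,"spin":0},
])

```text
time: 24.9
ee_pos: [0.5118, -0.0843, 0.067]
eef_rot: [0.768, 0.641, -0.0, -0.0]
ft_force: [-0.3, -0.0, -1.7]
width: 0.0337
```

```bash
python3 -c "
from h import *
over('s14',(340,165,50,70),8)"
```

```text
t 24.9 p [ 0.5118 -0.0843  0.067 ] th 79.68 f [-0.31 -0.05 -1.72] w 0.0337 j7 -0.35
```

View pics/s14.png

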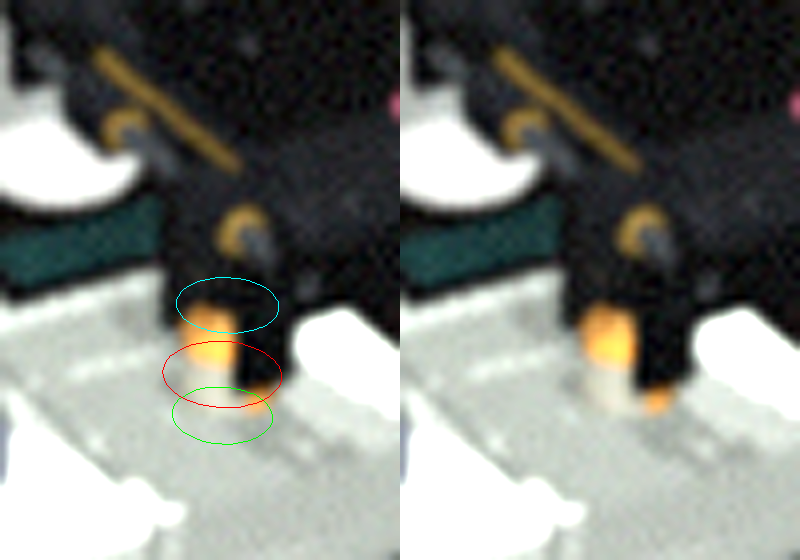

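The bottle has entered: its lower part is hidden below the deck, cut off at row ~410, and there is no upward force. Lowering to the floor.

Call:
arm_command([
  {"gripper":20,"dx":0,"dy":0,"dz":0.001,"spin":0},
  {"gripper":20,"dx":0,"dy":0,"dz":0.001,"spin":0},
  {"gripper":20,"dx":0,"dy":0,"dz":0.001,"spin":0},
  {"gripper":20,"dx":0,"dy":0,"dz":0.0005,"spin":0},
  {"gripper":20,"dx":0,"dy":0,"dz":0.0005,"spin":0},
  {"gripper":20,"dx":0,"dy":0,"dz":0.0003,"spin":0},
  {"gripper":20,"dx":0,"dy":0,"dz":0,"spin":0},
  {"gripper":20,"dx":0,"dy":0,"dz":0,"spin":0},
])

```text
time: 25.95
ee_pos: [0.5118, -0.0844, 0.0629]
eef_rot: [0.768, 0.641, 0.0, 0.0]
ft_force: [0.9, 1.3, 0.3]
width: 0.0335
```

```bash
python3 -c "
from h import *
pose()"
```

```text
t 25.95 p [ 0.5118 -0.0844  0.0629] th 79.68 f [0.94 1.28 0.31] w 0.0335 j7 -0.35
```

Call:
arm_command([
  {"gripper":20,"dx":0,"dy":0,"dz":0.0004,"spin":0},
  {"gripper":20,"dx":0,"dy":0,"dz":0.0004,"spin":0},
  {"gripper":20,"dx":0,"dy":0,"dz":0.0004,"spin":0},
  {"gripper":20,"dx":0,"dy":0,"dz":0,"spin":0},
  {"gripper":20,"dx":0,"dy":0,"dz":0,"spin":0},
  {"gripper":20,"dx":0,"dy":0,"dz":0,"spin":0},
  {"gripper":20,"dx":0,"dy":0,"dz":0,"spin":0},
  {"gripper":20,"dx":0,"dy":0,"dz":0,"spin":0},
])

```text
time: 26.95
ee_pos: [0.5119, -0.0844, 0.0626]
eef_rot: [0.768, 0.641, -0.0, 0.0]
ft_force: [-5.6, 0.6, 13.4]
width: 0.0336
```

Call:
arm_command([
  {"gripper":20,"dx":0,"dy":0,"dz":-0.0005,"spin":0},
  {"gripper":20,"dx":0,"dy":0,"dz":-0.0004,"spin":0},
  {"gripper":20,"dx":0,"dy":0,"dz":0,"spin":0},
  {"gripper":40,"dx":0,"dy":0,"dz":0,"spin":0},
  {"gripper":44,"dx":0,"dy":0,"dz":0,"spin":0},
  {"gripper":50,"dx":0,"dy":0,"dz":0,"spin":0},
  {"gripper":58,"dx":0,"dy":0,"dz":0,"spin":0},
  {"gripper":62,"dx":0,"dy":0,"dz":0,"spin":0},
])

```text
time: 27.95
ee_pos: [0.5118, -0.0843, 0.0625]
eef_rot: [0.768, 0.641, 0.0, 0.0]
ft_force: [-0.4, -0.2, 0.1]
width: 0.0516
```

Call:
arm_command([
  {"gripper":62,"dx":0,"dy":0,"dz":-0.005,"spin":0},
  {"gripper":62,"dx":0,"dy":0,"dz":-0.015,"spin":0},
  {"gripper":62,"dx":0,"dy":0,"dz":-0.02,"spin":0},
  {"gripper":62,"dx":0,"dy":0,"dz":-0.025,"spin":0},
  {"gripper":62,"dx":0,"dy":0,"dz":-0.03,"spin":0},
  {"gripper":62,"dx":0,"dy":0,"dz":-0.03,"spin":0},
  {"gripper":62,"dx":0,"dy":0,"dz":-0.03,"spin":0},
  {"gripper":62,"dx":0,"dy":0,"dz":0,"spin":0},
])

```text
time: 28.95
ee_pos: [0.5131, -0.0841, 0.2211]
eef_rot: [0.768, 0.641, 0.001, 0.002]
ft_force: [0.2, -0.4, -0.4]
width: 0.054
```

Call:
arm_command([
  {"gripper":62,"dx":-0.03,"dy":0,"dz":0,"spin":0},
  {"gripper":62,"dx":-0.035,"dy":0,"dz":0,"spin":0},
  {"gripper":62,"dx":-0.04,"dy":0,"dz":0,"spin":0},
  {"gripper":62,"dx":-0.04,"dy":0,"dz":0,"spin":0},
  {"gripper":62,"dx":-0.04,"dy":0,"dz":0,"spin":0},
  {"gripper":62,"dx":-0.04,"dy":0,"dz":0,"spin":0},
  {"gripper":62,"dx":-0.03,"dy":0,"dz":0,"spin":0},
  {"gripper":62,"dx":0,"dy":0,"dz":0,"spin":0},
])

```text
time: 29.95
ee_pos: [0.4647, -0.3376, 0.2172]
eef_rot: [0.769, 0.639, -0.0, -0.0]
ft_force: [-0.5, 0.2, -1.3]
width: 0.0539
```

```bash
python3 -c "
from h import *
pose(); snap('s15'); im=cams.camera('top'); cv2.imwrite('pics/t15.png',cv2.resize(im[150:260,270:400,::-1],None,fx=5,fy=5,interpolation=cv2.INTER_CUBIC))"
```

```text
t 29.95 p [ 0.4647 -0.3376  0.2172] th 79.45 f [-0.5   0.2  -1.28] w 0.0539 j7 0.21
```

View pics/s15.png

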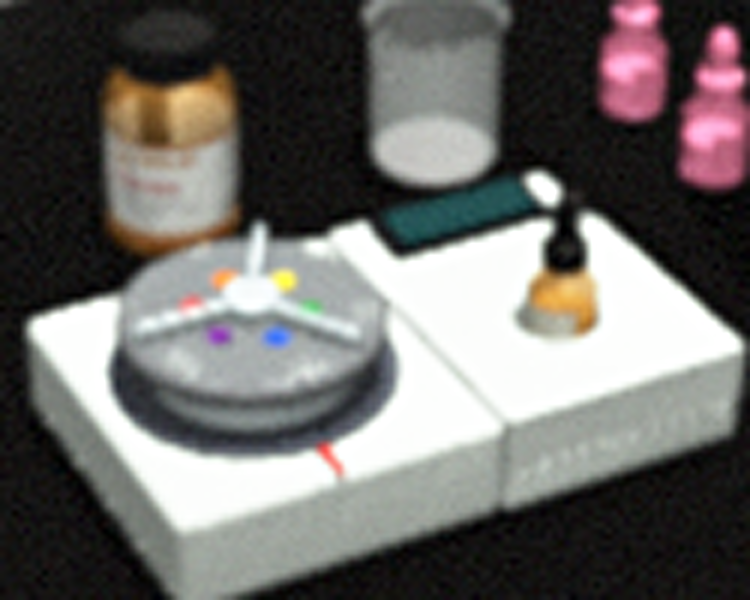

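View pics/t15.png

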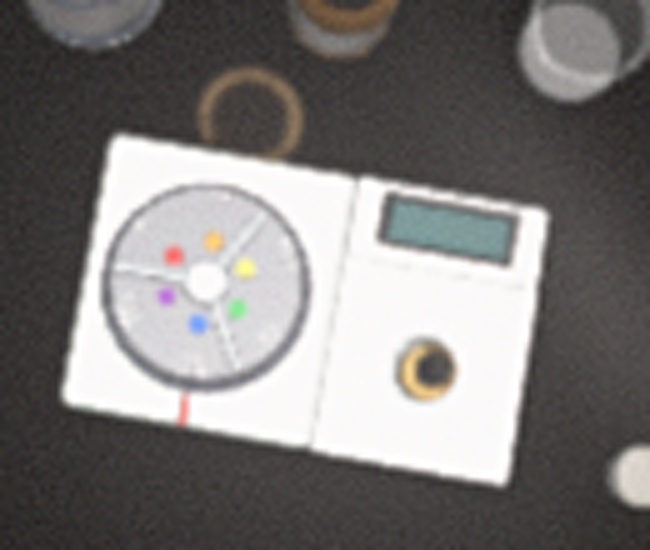

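```bash
python3 -c "
from h import *
u=proj('scene',[[.5125,-.085,.119],[.5125,-.085,.089]]); print((u-[275,160]+.5)*6)
u=proj('top',[[.5125,-.085,.119]]); print((u-[270,150]+.5)*5)
from bench import job; print(job.close_job())"
```

```text
[[564.0781858  190.77108725]
 [561.2494198  248.22388685]]
[[434.91722141 364.46676275]]
the job is handed in; nothing more can be done
None
```

The photometer is set to its five-dot filter and the amber dropper bottle stands in the sample well. I handed the job in at about 30 s.

**Turret:** It started at three dots, with the yellow spot at the mark. I pressed it with closed fingertips until it met the buffer, about 8 mm down. The force readings, taken at the end of each one-second move, were 9–12 N during the turn. I turned it two clicks counterclockwise and lifted off. It rose, and the blue five-dot spot now sits where the yellow one sat at the start, in line with the red mark.

**Bottle:** I gripped the amber bottle, not the pink or green look-alikes, and lowered it into the well until it touched the floor, then released it. The touch read 13 N at the height expected for the floor. The last pictures from both cameras show it upright in the well, with its teat top within about 2 pixels of the predicted place. The gripper is clear.

**Disagreements:**
- **Camera offset:** The two cameras disagreed by about 2–4 mm on the well's position, so I aimed between them. The bottle went in with no more than about 2 N of side force.
- **Refused moves:** The first two move calls were refused because some fields were left out; the arm did not move.
- **Other objects:** The jar, beaker, pink bottles and pot showed no visible change. I did not recheck the marker, timer, reagent bottle or green bottle in the final pictures.

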